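# Pump the ratchet jack level with the light box and slide the gel tray across

## Robot

A 7-joint arm with a two-finger parallel gripper is mounted at the origin on the work surface. World frame = base frame: x ahead of the robot, y to its left, z up, the work surface at z = 0. Lengths are in m, angles in rad, forces in N, time in s.
With the tool pointing down it reaches from about 0.4 to 0.9 m from the base axis. Payload 5.5 kg.
Tool frame: the origin (TCP) lies on the front face of the gripper's body, between the roots of the fingers; the fingertips stand 73 mm ahead of it and the grasp point (between the pads) lies 54 mm ahead of it; z points along the fingers, y is the direction in which the jaws open and shut (so a half turn about z gives the same grasp; the last joint's range is limited). The gripper opens to 85 mm and grips with 20 to 120 N. Pads are 22 mm wide; open, the fingers measure 114 mm over their backs; the gripper's body (76 mm by 85 mm) begins 54 mm behind the grasp point. The pads swing forward as they close: fully open they stand 13 mm farther back than shut.
Start: joints at [1.45, 0.501, -0.427, 1.55, 0.221, 1.138, -0.21], TCP at [0.243, -0.603, 0.304] pointing down, gripper open.
Joint ranges: [-2.88, 2.88], [-0.31, 2.03], [-1.54, 1.56], [0.2, 2.42], [-1.41, 4.55], [0.19, 2.02], [-2.57, 2.57]. Speed limits (rad/s): [2.57, 2.57, 3.14, 3.14, 3.14, 3.14, 3.14].

## Interface

Orientations are given as a rotation vector (axis times angle).
In Python, from workcell import * gives the robot as it stands. The module is installed in compiled form; this text tells all that it offers.
- The arm moves only by the tool servo_tool, never from a script. Its arguments are lists of equal length, an entry for each row: "slide": the shift along the world's x, y, z in units of 0.4 m (1.0 is 0.4 m), a list of three; "delta_rot": the turn, a rotation vector about the world's x, y, z in units of pi/2 rad (1.0 is pi/2 rad), a list of three; "gripper": the opening, from 0 (shut) to 1 (fully open). A call has 1 to 5 rows; each row is the pose to reach, as a shift and turn from the pose commanded when the call began; what a row does not reach only later rows make up. A row lasts 1/12 s, in which the tool goes at most 41.7 mm and 7.16 degrees, less where a joint would pass 70% of its speed; a pose out of reach is approached as far as the arm can. A call with a number of a shift or a turn outside -1 to 1 is refused whole. A call with a gripper value outside its range is refused whole. The fingers move at their own pace and stop on an object; the grip force is fixed at half the most. Time passes only in rows, so rows that repeat a pose let the fingers close. It gives the time, the measured TCP pose, the force and the opening at its end, in the units of the state.
- get_state(): the state, without advancing time (a new reading comes with each control period).
- get_image(name): name is "side" or "top"; returns a dict with "color" (420x560x3 uint8, red, green, blue), "fx", "fy", "cx", "cy" (pixels), "R" (3x3) and "t" (3): a world point X has camera coordinates R X + t. Camera axes: x right, y down, z forward; pixel columns grow to the right and rows downward; lengths in m; the calibration is good to about 2 mm. A picture is of the moment at which its call begins. There is no depth.
- hand_in(): hands the job in, once; it reports no verdict.
The state is a dict: "t": time; "joint_pos": joint angles; "joint_vel": joint speeds; "tau": joint torques, N m; "tool_pos": TCP position; "tcp_rot": TCP orientation; "ft_force": force on the tool from outside, world axes, zero at the start; "moment": the same for the moment, N m; "opening": finger opening in m.
Only numpy, scipy, OpenCV 4.12 (cv2) and the standard library are available. Lean on these libraries where they do the work, as an engineer would, in place of code of your own. Each camera call takes 0.05 s, during which the arm holds its last target.

## Task

Pump the red lever of the lab jack, one full stroke down and all the way back up per notch, until its platform, with the gel tray on it, is level with the deck of the light box next to it, and not a notch beyond (the jack cannot be lowered). Then slide the tray, level and without lifting it, wholly onto the deck until it sits squarely against the yellow stop, and leave it there, with the platform still level, the lever up and the tube rack and the tip box where they stand.

Things in the scene. Friction and masses are not known exactly. Their poses are not given: they have to be found in the camera images.
- jack: Fixed lab jack: blue base plate 140 x 130 mm (local x, y) with a toothed rack in the middle that carries the platform. Origin: centre of its underside, on the table. Its local +y points to the lever's handle, -y to the light box. It only tells the frame; its place and yaw (up to 0.4 rad) vary.
- platform_top (a point): Centre of the top face of the aluminium platform, 140 x 120 mm (jack's x, y), 10 mm thick; it moves only vertically, axes as the jack's. The rack has a notch every 10 mm. At the start it rests 20, 30, 40 or 50 mm (whole notches) below its level notch. At the level notch it stands about 1.5 mm above the deck, which is right; it cannot be lowered.
- handle_pad (a point): Centre of the top face of the lever's red handle, 36 mm wide (jack's x), 78 mm long, 14 mm thick; about 196 mm to +y of the jack's axis and 123 mm above the table when up, 67 mm when fully down. It swings about a level axis (along jack's x) 50 mm to +y of the jack's axis, 88 mm above the table; the middle of the handle lies 150 mm from that axis.
- lever (a joint): Lever angle, rad: 0 = handle up (rest), 0.38 = fully down at a hard stop; a spring returns it. Pressing the handle takes 3 N, rising to about 10 N, then firms up at the stop. A stroke lifts one notch only if it goes beyond about 0.33 and the lever is then let up below about 0.04 before the next; at the bottom the platform stands 2 to 3 mm above its new notch and settles back as the lever rises.
- tray: Closed clear gel tray with orange rim and orange gel: 120 x 110 x 40 mm (local x, y, z), 0.3 to 0.65 kg, loose on the platform (within a few mm of its centre, turned up to 0.06 rad). Origin: centre of its underside. Push it low on its +y side, below 40 mm above the platform.
- lightbox: Fixed light box, 160 x 130 mm (local x, y), its axes parallel to the jack's, to the jack's -y with a 4 to 9 mm gap between platform and deck. Origin: centre of its underside, on the table.
- deck_top (a point): Centre of the light box's flat deck (blue window in black), 173.5 mm above the table, 160 x 130 mm. Along its far (-y) edge runs a yellow stop 12 mm high whose inner face lies 57 mm to -y of this point. The tray's centre lies 2 mm to -y of this point when against the stop.
- tube_rack: Green tube rack with coloured tube caps, 70 x 130 x 55 mm, loose on the table about 150 mm to +x of the light box (between centres). Origin: centre of its underside. To be left where it stands.
- tip_box: Blue tip box with pale lid, 80 x 115 x 58 mm, loose on the table about 150 mm to +x of the lever's handle. Origin: centre of its underside. To be left where it stands.

How it is judged:
On the way:
1. the platform rests level with the deck (0 to 4 mm above it), the lever let up, the tray still on the platform (z of platform_top in the frame of deck_top between -0.001 and 0.004 m and value of joint lever below 0.05 rad and horizontal distance between tray and platform_top below 0.03 m), for 0.2 s.
At the end, for the whole second after the job is handed in: The tray rests flat and still on the deck, within 8 mm of the yellow stop, within 22 mm of the deck's middle sideways and square to it within 0.1 rad; the platform is level with the deck (0 to 4 mm above it) and the lever is up (y of tray in the frame of deck_top between -0.01 and 0.006 m and x of tray in the frame of deck_top between -0.022 and 0.022 m and z of tray in the frame of deck_top between -0.004 and 0.004 m and angle between the y axis of tray and the y axis of lightbox, either way round below 0.1 rad and linear speed of tray below 0.01 m/s and z of platform_top in the frame of deck_top between -0.001 and 0.004 m and value of joint lever below 0.05 rad); the robot touches nothing.
It fails at once if the platform is raised more than 6 mm above the deck (z of platform_top in the frame of deck_top above 0.006 m).
It fails at once if the tray is lifted more than 10 mm off the platform's level, dropped, or tilted by more than 0.15 rad (z of tray in the frame of platform_top above 0.01 m or z of tray in the frame of platform_top below -0.01 m or angle between tray's own z axis and vertical above 0.15 rad).
It fails at once if the tube rack or the tip box is shifted by more than 20 mm (distance of any of tube_rack, tip_box from where it was at the start of the episode above 0.02 m).
It also fails if it takes over 67 s, if anything falls off the work surface, if the arm or the gripper's body presses on something with over 40 N, if the wrist force passes 120 N, or if a joint passes its speed limit or range.

## Working session

There is one attempt and no reset: what is moved stays moved. The work goes in short steps, Python scripts to look and compute and a tool call to move; the robot and the scene stay as the last step left them, time stands still between calls to the robot, and variables do not carry over. Pictures are saved under pics/ and viewed, and the job is handed in when it is done.

Besides the shell and the picture viewer there is one more tool, called after "Request:" as a command line: name --argument value ..., lists and objects as JSON in quotes. servo_tool: Moves the arm, as the interface text tells. Shifts and turns lie within -1 to 1; 1 stands for 0.4 m of shift or pi/2 rad of turn. Its arguments: {"type":"object","properties":{"slide":{"type":"array","items":{"type":"array","items":{"type":"number"}}},"delta_rot":{"type":"array","items":{"type":"array","items":{"type":"number"}}},"gripper":{"type":"array","items":{"type":"number"}}},"required":["slide","delta_rot","gripper"]}

```bash
mkdir -p pics; python3 - <<'E'
from workcell import *
import cv2
s=get_state();print({k:(v if not hasattr(v,'round') else v) for k,v in s.items()})
for n in("side","top"):
    d=get_image(n);cv2.imwrite(f"pics/{n}0.png",d["color"][:,:,::-1]);print(n,d["fx"],d["fy"],d["cx"],d["cy"],d["R"],d["t"])
E
```

```text
{'t': 0.0, 'joint_pos': array([ 1.45016032,  0.50185313, -0.42679807,  1.55145939,  0.22081917,
        1.13831722, -0.21029456]), 'joint_vel': array([ 0.00102423,  0.00084311, -0.00049283, -0.0011296 ,  0.00183255,
        0.00015155,  0.00051908]), 'tau': array([ 5.51982976e-04, -5.69512475e+01, -5.81605732e+00, -2.80928171e+01,
        1.05640749e-02,  1.21572634e-02, -8.26177228e-06]), 'tool_pos': array([ 0.24315492, -0.60220118,  0.30285261]), 'tcp_rot': array([-3.08197965e+00, -5.98979911e-01,  5.15562295e-04]), 'ft_force': array([-0.6615679 , -0.21281356, -0.20388354]), 'moment': array([-0.04017631,  0.0458703 ,  0.03108452]), 'opening': 0.08521899699301136}
side 538.4027210549798 538.4027210549798 275.8375183603755 208.45819662608048 [[-0.30306815  0.95295378  0.00536535]
 [ 0.90173725  0.28859181 -0.32184577]
 [-0.30825254 -0.09270306 -0.94677691]] [ 0.18476581 -0.53613055  1.12979657]
top 390.2003579671295 390.2003579671295 276.7304724938893 202.5165628797803 [[-0.0058668  -0.99956539 -0.0288898 ]
 [-0.98688014  0.01044898 -0.16111612]
 [ 0.16134796  0.02756553 -0.98651253]] [0.0439955  0.6351891  0.66623205]
```

View pics/side0.png

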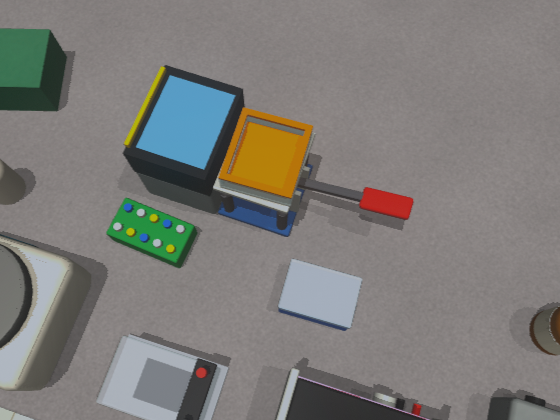

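View pics/top0.png

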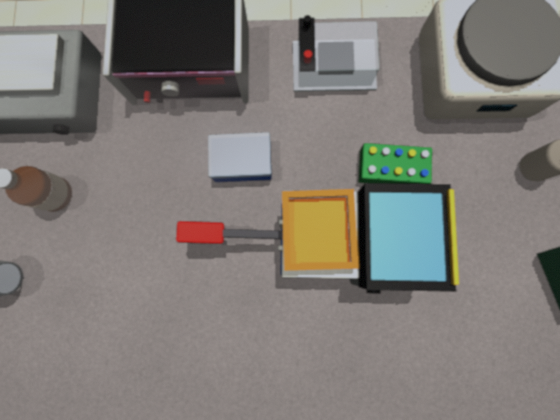

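The side and top views show the red handle at about (387,203) side and (200,232) top. The tray is at about (268,155) and (320,230), the blue deck at about (188,122) and (407,236).

```bash
cat > h.py <<'E'
from workcell import *
import cv2, numpy as np
from scipy import ndimage
def ray(d,px):
    R=np.array(d["R"]);t=np.array(d["t"]);o=-R.T@t
    v=R.T@np.array([(px[0]-d["cx"])/d["fx"],(px[1]-d["cy"])/d["fy"],1.]);return o,v
def onz(d,px,z):
    o,v=ray(d,px);return o+v*(z-o[2])/v[2]
def tri(d1,p1,d2,p2):
    o1,v1=ray(d1,p1);o2,v2=ray(d2,p2)
    A=np.stack([v1,-v2],1);s=np.linalg.lstsq(A,o2-o1,rcond=None)[0]
    a=o1+s[0]*v1;b=o2+s[1]*v2;return (a+b)/2,np.linalg.norm(a-b)
def proj(d,X):
    c=np.array(d["R"])@X+np.array(d["t"]);return c[0]/c[2]*d["fx"]+d["cx"],c[1]/c[2]*d["fy"]+d["cy"]
def big(m,box=None):
    m=m.astype(np.uint8)
    if box: 
        k=np.zeros_like(m);k[box[1]:box[3],box[0]:box[2]]=1;m=m*k
    cs,_=cv2.findContours(m,cv2.RETR_EXTERNAL,cv2.CHAIN_APPROX_NONE)
    return max(cs,key=cv2.contourArea)
def masks(d):
    hsv=cv2.cvtColor(d["color"],cv2.COLOR_RGB2HSV);H,S,V=[hsv[...,i].astype(int) for i in range(3)]
    return dict(red=((H<5)|(H>174))&(S>180)&(V>120),orange=(H>8)&(H<24)&(S>180)&(V>100),blue=(H>92)&(H<108)&(S>90)&(V>150),
      yellow=(H>25)&(H<33)&(S>180)&(V>100), green=(H>50)&(H<75)&(S>120))
E
cat > m.py <<'E'
from h import *
D={n:get_image(n) for n in("side","top")}
boxes=dict(side=dict(red=(330,160,440,240),orange=(190,90,330,220),blue=(130,60,250,180),yellow=(100,50,180,150)),
 top=dict(red=(160,200,240,260),orange=(270,170,370,290),blue=(360,180,460,290),yellow=(430,170,470,300)))
for c in("red","orange","blue","yellow"):
  R={}
  for n in D:
    try:
      k=big(masks(D[n])[c],boxes[n][c]);R[n]=cv2.minAreaRect(k)
      print(c,n,np.round(R[n][0],1),np.round(R[n][1],1),round(R[n][2],1),'corners',cv2.boxPoints(R[n]).round(0).tolist())
    except Exception as e: print(c,n,e)
  z=dict(red=.123,orange=.18,blue=.1735,yellow=.1855)[c]
  for n in R:
    w=np.array([onz(D[n],p,z)[:2] for p in cv2.boxPoints(R[n])]);print('  ',n,'at z',z,w.round(4).tolist(),'mean',w.mean(0).round(4))
  if len(R)==2:print('  tri',tri(D["side"],R["side"][0],D["top"],R["top"][0]))
E
python3 m.py
```

```text
red side [385.7 202.6] [50.7 21.1] 14.0 corners [[359.0, 207.0], [364.0, 186.0], [413.0, 198.0], [408.0, 219.0]]
red top [199.8 232.2] [45.1 19.9] 2.3 corners [[177.0, 241.0], [178.0, 221.0], [223.0, 223.0], [222.0, 243.0]]
   side at z 0.123 [[0.5949, 0.1266], [0.5602, 0.1256], [0.5568, 0.2023], [0.5912, 0.2023]] mean [0.5758 0.1642]
   top at z 0.123 [[0.5612, 0.2013], [0.5941, 0.2012], [0.5905, 0.1261], [0.5577, 0.1269]] mean [0.5759 0.1639]
  tri (array([0.57580567, 0.16414408, 0.12260666]), np.float64(0.00048024475859267685))
orange side [265.5 151.6] [76.  76.1] 15.9 corners [[219.0, 178.0], [239.0, 105.0], [312.0, 125.0], [292.0, 199.0]]
orange top [317.3 199.7] [57.9 11.7] 9.0 corners [[288.0, 201.0], [290.0, 189.0], [347.0, 198.0], [345.0, 210.0]]
   side at z 0.18 [[0.6353, -0.079], [0.5141, -0.0889], [0.514, 0.0256], [0.6337, 0.03]] mean [ 0.5743 -0.0281]
   top at z 0.18 [[0.6168, 0.0184], [0.6345, 0.0155], [0.6197, -0.0703], [0.6022, -0.0669]] mean [ 0.6183 -0.0258]
  tri (array([ 0.60617453, -0.01874328,  0.24954786]), np.float64(0.0037627150337341915))
blue side [185.2
[... 385 characters left out ...]
0.4985, -0.2083], [0.499, -0.1009]] mean [ 0.5635 -0.1584]
  tri (array([ 0.56224432, -0.15829935,  0.17469849]), np.float64(0.0003144240203311289))
yellow side [144.3 105.4] [ 4.1 86.3] 25.6 corners [[124.0, 143.0], [161.0, 66.0], [165.0, 67.0], [128.0, 145.0]]
yellow top [451.  234.5] [1. 0.] -90.0 corners [[451.0, 235.0], [451.0, 235.0], [451.0, 234.0], [451.0, 234.0]]
   side at z 0.1855 [[0.6286, -0.2266], [0.4898, -0.2235], [0.491, -0.217], [0.6296, -0.2203]] mean [ 0.5598 -0.2218]
   top at z 0.1855 [[0.5631, -0.2185], [0.5631, -0.2185], [0.5646, -0.2186], [0.5646, -0.2186]] mean [ 0.5638 -0.2185]
  tri (array([ 0.56362926, -0.21854041,  0.18944788]), np.float64(0.003039089339198691))
```

```bash
cat > m2.py <<'E'
from h import *
from m import D,boxes
print('-----')
def fit(n,c,z,box=None):
    k=big(masks(D[n])[c],box or boxes[n][c])[:,0,:]
    w=np.array([onz(D[n],p,z)[:2] for p in k])*1000
    r=cv2.minAreaRect(w.astype(np.float32));print(n,c,np.round(r[0],1),np.round(r[1],1),round(r[2],2));return r
for n in D:
    fit(n,"red",.123);fit(n,"blue",.1735);fit(n,"green",.055,dict(side=(100,190,205,275),top=(350,135,440,190))[n])
for z in (.165,.175,.185,.195):
    print(z)
    for n in D:
        m=cv2.morphologyEx((masks(D[n])["orange"]).astype(np.uint8),cv2.MORPH_CLOSE,np.ones((7,7)))
        w=np.array([onz(D[n],p,z)[:2] for p in big(m,boxes[n]["orange"])[:,0,:]])*1000
        r=cv2.minAreaRect(w.astype(np.float32));print(' ',n,np.round(r[0],1),np.round(r[1],1),round(r[2],2))
for n in D:
    x0,y0,x1,y1=dict(side=(100,50,430,260),top=(160,170,470,300))[n]
    im=D[n]["color"][y0:y1,x0:x1,::-1];cv2.imwrite(f"pics/{n}z.png",cv2.resize(im,None,fx=2.4,fy=2.4,interpolation=cv2.INTER_CUBIC))
E
python3 m2.py | sed -n '/-----/,$p'
```

```text
-----
side red [575.8 164.4] [34.5 77. ] 2.76
side blue [ 560.6 -158. ] [107.5 129.5] 88.55
side green [ 712.1 -182.7] [127.4  71.9] 84.85
top red [576.2 164. ] [74.6 33. ] 89.48
top blue [ 564.  -157.7] [107.3 129.6] 88.61
top green [ 703.9 -180.5] [129.7  73.3] 85.0
0.165
  side [568.1 -29.9] [122.  111.7] 1.27
  top [595.2 -49.7] [130.6  65.3] 43.5
0.175
  side [572.5 -28.3] [120.3 110.2] 1.27
  top [593.9 -48.5] [128.4  64.2] 43.5
0.185
  side [576.9 -26.8] [118.6 108.7] 1.27
  top [592.7 -47.4] [126.2  63.1] 43.5
0.195
  side [581.3 -25.2] [117.  107.2] 1.27
  top [591.4 -46.2] [124.  62.] 43.5
```

```bash
ls pics
```

```text
side0.png
sidez.png
top0.png
topz.png
```

View pics/sidez.png

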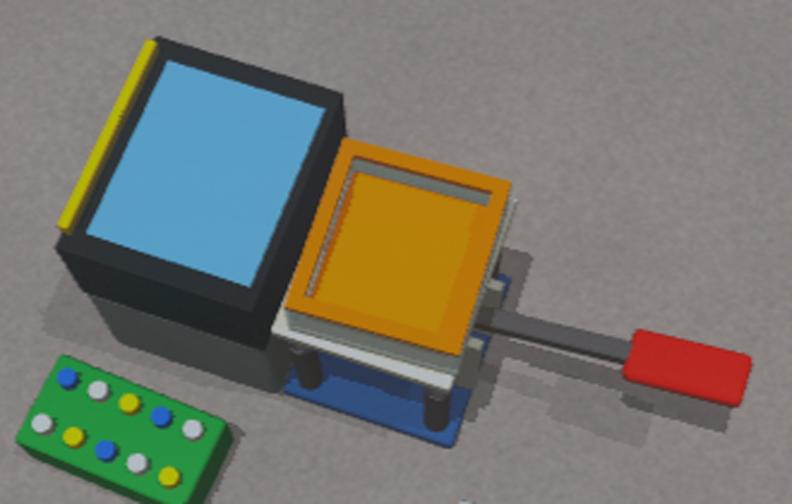

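View pics/topz.png

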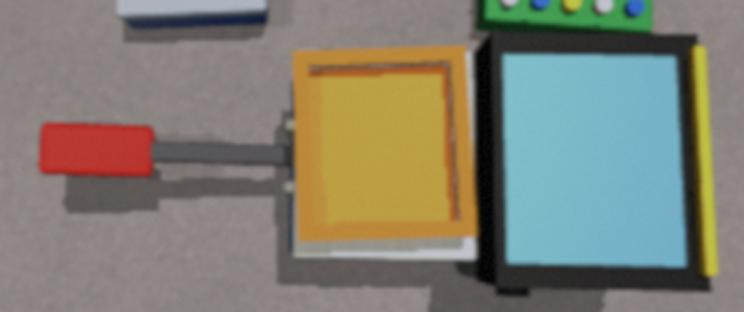

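The zooms show all four tray rim corners clearly in both views, so I'll triangulate them.

```bash
python3 - <<'E' | sed -n '/-----/,$p'
from m2 import *
print('-----A')
S=np.array([(345,138),(512,182),(460,355),(285,308)])/2.4+(100,50)-.3
T=np.array([(476,235),(300,241),(292,50),(466,46)])/2.4+(160,170)-.3
P=[]
for a,b in zip(S,T):
    X,e=tri(D["side"],a,D["top"],b);P.append(X);print(X.round(4),round(e,4))
P=np.array(P);print(P.mean(0))
print('yaw y-edges',[(P[i]-P[j])[:2] for i,j in((1,0),(2,3))])
# deck outer corners
S=np.array([(158,38),(343,94),(262,330),(58,245)])/2.4+(100,50)-.3
T=np.array([(710,288),(497,292),(492,36),(695,36)])/2.4+(160,170)-.3
Q=[]
for a,b in zip(S,T):
    X,e=tri(D["side"],a,D["top"],b);Q.append(X);print(X.round(4),round(e,4), onz(D["side"],a,.1735).round(4), onz(D["top"],b,.1735).round(4))
# platform white edge side corners
for z in(.125,.135,.145,.155):
  print(z,[onz(D["side"],np.array(p)/2.4+(100,50)-.3,z)[:2].round(4) for p in((275,325),(455,378))])
E
```

```text
-----
side red [575.8 164.4] [34.6 77. ] 2.76
side blue [ 560.6 -158. ] [107.5 129.5] 88.55
side green [ 712.2 -182.7] [127.4  71.9] 84.92
top red [575.9 163.6] [74.7 32.9] 87.6
top blue [ 564.  -157.7] [107.3 129.7] 88.58
top green [ 703.9 -180.7] [129.3  73.3] 85.0
0.165
  side [568.1 -29.8] [122.  111.7] 1.25
  top [595.2 -49.7] [130.6  65.3] 43.5
0.175
  side [572.5 -28.3] [120.3 110.1] 1.25
  top [593.9 -48.5] [128.4  64.2] 43.5
0.185
  side [576.9 -26.7] [118.6 108.6] 1.25
  top [592.7 -47.4] [126.2  63.1] 43.5
0.195
  side [581.3 -25.2] [117.  107.1] 1.25
  top [591.4 -46.2] [124.  62.] 43.5
-----A
[ 0.517  -0.0821  0.181 ] 0.0014
[0.5138 0.0252 0.1794] 0.0023
[0.6327 0.0287 0.1806] 0.0013
[ 0.6347 -0.0807  0.1769] 0.0022
[ 0.57456353 -0.02723348  0.17947553]
yaw y-edges [array([-0.00313352,  0.10737455]), array([-0.00198136,  0.10944059])]
[ 0.485  -0.2198  0.1811] 0.0017 [ 0.4809 -0.2221  0.1735] [ 0.4845 -0.2238  0.1735]
[ 0.4826 -0.0954  0.1719] 0.0009 [ 0.4835 -0.0945  0.1735] [ 0.4827 -0.0955  0.1735]
[ 0.6451 -0.098   0.1554] 0.0096 [ 0.651  -0.0887  0.1735] [ 0.6418 -0.0992  0.1735]
[ 0.6389 -0.2238  0.18  ] 0.0003 [ 0.6367 -0.2264  0.1735] [ 0.6403 -0.2267  0.1735]
0.125 [array([ 0.6294, -0.0935]), array([0.6285, 0.0267])]
0.135 [array([ 0.6327, -0.0912]), array([0.6319, 0.0274])]
0.145 [array([ 0.6361, -0.0889]), array([0.6352, 0.0281])]
0.155 [array([ 0.6394, -0.0867]), array([0.6386, 0.0289])]
```

Request:
servo_tool --slide '[[0.03,0.08,0.1],[0.06,0.16,0.15],[0.09,0.24,0.15],[0.12,0.32,0.15],[0.15,0.4,0.15]]' --delta_rot '[[0,0,0.07],[0,0,0.14],[0,0,0.21],[0,0,0.28],[0,0,0.35]]' --gripper '[0,0,0,0,0]'

```text
t: 0.82
tool_pos: [0.3043, -0.441, 0.3648]
tcp_rot: [2.8, 1.421, -0.0]
ft_force: [1.2, -0.3, 0.5]
opening: 0.0254
```

Request:
servo_tool --slide '[[0.04,0.09,0],[0.08,0.18,0],[0.12,0.27,0],[0.16,0.36,0],[0.2,0.45,0]]' --delta_rot '[[0,0,0.07],[0,0,0.14],[0,0,0.21],[0,0,0.28],[0,0,0.37]]' --gripper '[0,0,0,0,0]'

```text
t: 1.23
tool_pos: [0.3838, -0.2609, 0.3642]
tcp_rot: [2.294, 2.145, -0.001]
ft_force: [0.6, 0.2, 0.1]
opening: -0.0003
```

Request:
servo_tool --slide '[[0.04,0.09,0],[0.08,0.18,0],[0.12,0.27,0],[0.16,0.36,0],[0.2,0.45,0]]' --delta_rot '[[0,0,0],[0,0,0],[0,0,0],[0,0,0],[0,0,0]]' --gripper '[0,0,0,0,0]'

```text
t: 1.65
tool_pos: [0.4638, -0.081, 0.3644]
tcp_rot: [2.3, 2.138, -0.0]
ft_force: [0.3, -0.9, -0.1]
opening: -0.0004
```

Request:
servo_tool --slide '[[0.04,0.09,0],[0.08,0.18,0],[0.12,0.27,0],[0.16,0.36,0],[0.2,0.45,0]]' --delta_rot '[[0,0,0],[0,0,0],[0,0,0],[0,0,0],[0,0,0]]' --gripper '[0,0,0,0,0]'

```text
t: 2.07
tool_pos: [0.544, 0.0989, 0.364]
tcp_rot: [2.301, 2.138, -0.0]
ft_force: [0.7, -1.4, -0.1]
opening: -0.0003
```

Request:
servo_tool --slide '[[0.04,0.08,0],[0.08,0.163,-0.05],[0.08,0.163,-0.15],[0.08,0.163,-0.25],[0.08,0.163,-0.34]]' --delta_rot '[[0,0,0.02],[0,0,0.02],[0,0,0.02],[0,0,0.02],[0,0,0.02]]' --gripper '[0,0,0,0,0]'

```text
t: 2.48
tool_pos: [0.5751, 0.1637, 0.226]
tcp_rot: [-2.264, -2.178, -0.0]
ft_force: [-0.2, -1.4, -0.2]
opening: -0.0001
```

Request:
servo_tool --slide '[[0,0,0],[0,0,0]]' --delta_rot '[[0,0,0],[0,0,0]]' --gripper '[0,0]'

```text
t: 2.65
tool_pos: [0.5744, 0.1622, 0.2267]
tcp_rot: [-2.264, -2.174, 0.005]
ft_force: [0.2, 0.4, 0.8]
opening: -0.0002
```

```bash
python3 - <<'E'
from h import *
for n in("side","top"):
    d=get_image(n);im=d["color"][:,:,::-1]
    x0,y0,x1,y1=dict(side=(100,50,430,260),top=(160,170,470,300))[n]
    cv2.imwrite(f"pics/{n}1.png",cv2.resize(im[y0:y1,x0:x1],None,fx=2.4,fy=2.4,interpolation=cv2.INTER_CUBIC))
print(get_state()["tool_pos"])
E
```

```text
[0.57662559 0.16321983 0.23034547]
```

View pics/side1.png

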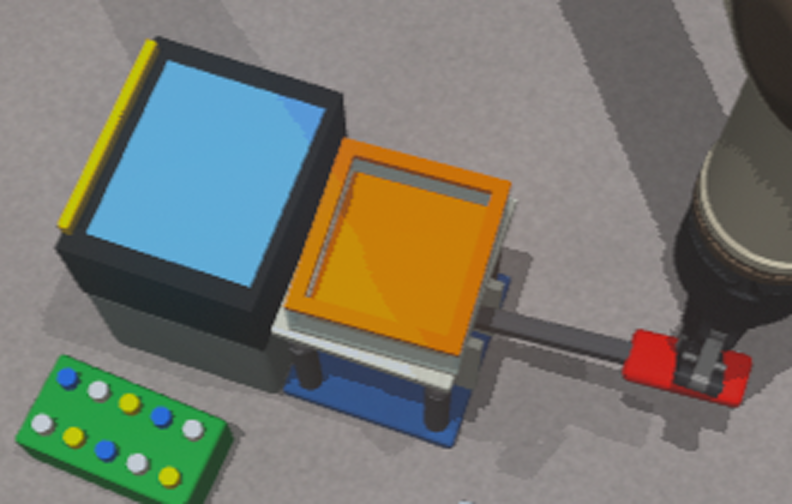

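Request:
servo_tool --slide '[[0,0,-0.06],[0,0,-0.11],[0,0,-0.15],[0,0,-0.19],[0,0,-0.21]]' --delta_rot '[[0,0,0],[0,0,0],[0,0,0],[0,0,0],[0,0,0]]' --gripper '[0,0,0,0,0]'

```text
t: 3.17
tool_pos: [0.5781, 0.164, 0.1463]
tcp_rot: [2.265, 2.174, 0.01]
ft_force: [1.0, 0.0, 7.7]
opening: -0.0001
```

Request:
servo_tool --slide '[[0,0,0],[0,0,0]]' --delta_rot '[[0,0,0],[0,0,0]]' --gripper '[0,0]'

```text
t: 3.33
tool_pos: [0.5779, 0.164, 0.147]
tcp_rot: [2.265, 2.174, 0.009]
ft_force: [1.2, 1.2, 6.7]
opening: -0.0
```

Request:
servo_tool --slide '[[0,0,-0.01],[0,0,-0.015],[0,0,-0.015]]' --delta_rot '[[0,0,0],[0,0,0],[0,0,0]]' --gripper '[0,0,0]'

```text
t: 3.58
tool_pos: [0.5779, 0.1634, 0.1412]
tcp_rot: [2.265, 2.173, 0.008]
ft_force: [1.1, 0.9, 8.0]
opening: -0.0
```

```bash
python3 - <<'E'
from h import *
d=get_image("side");im=d["color"][:,:,::-1]
cv2.imwrite("pics/side2.png",cv2.resize(im[50:260,100:430],None,fx=2.4,fy=2.4,interpolation=cv2.INTER_CUBIC))
s=get_state();print(s["tool_pos"],s["ft_force"])
E
```

```text
[0.57788542 0.16339297 0.14136374] [0.62782992 0.88595909 7.9253685 ]
```

View pics/side2.png

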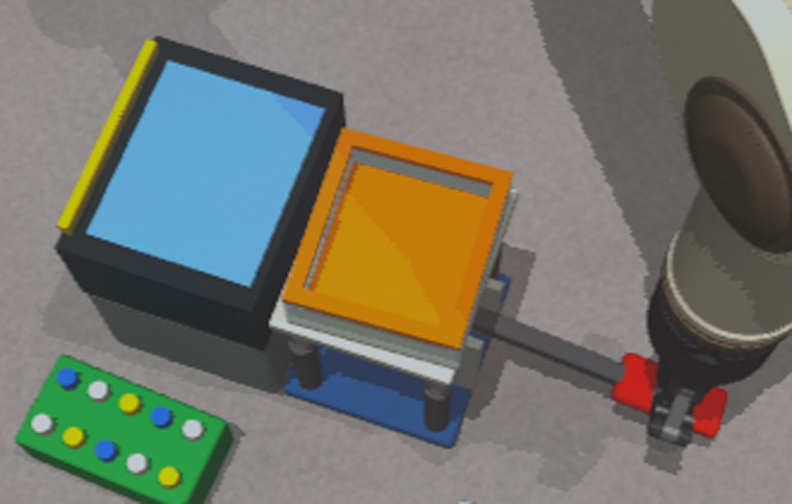

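The platform has risen: the rim's top-left corner moved from (345,138) to (340,128). Letting the lever up and measuring the settled rise.

Request:
servo_tool --slide '[[0,0,0.04],[0,0,0.08],[0,0,0.12],[0,0,0.165],[0,0,0.175]]' --delta_rot '[[0,0,0],[0,0,0],[0,0,0],[0,0,0],[0,0,0]]' --gripper '[0,0,0,0,0]'

```text
t: 4.05
tool_pos: [0.5768, 0.1627, 0.2126]
tcp_rot: [2.265, 2.173, 0.005]
ft_force: [0.5, 0.1, 0.1]
opening: 0.0002
```

```bash
cat > t.py <<'E'
from h import *
import sys
d=get_image("side");im=d["color"][:,:,::-1]
cv2.imwrite(f"pics/side{sys.argv[1]}.png",cv2.resize(im[50:260,100:430],None,fx=2.4,fy=2.4,interpolation=cv2.INTER_CUBIC))
s=get_state();print(s["t"],s["tool_pos"],s["ft_force"])
def cen(img):
    e=dict(d);e["color"]=img
    k=big(masks(e)["orange"],(190,70,330,220));
    M=cv2.moments(k);return np.array([M["m10"]/M["m00"],M["m01"]/M["m00"]])
p0=cen(cv2.imread("pics/side0.png")[:,:,::-1].copy());p=cen(d["color"])
for z0 in(.165,.175,.185,.195):
    X=onz(d,p0,z0)
    # rise: vertical line through X
    zs=np.linspace(-.02,.07,901);q=np.array([proj(d,X+[0,0,z]) for z in zs]);e=np.linalg.norm(q-p,axis=1)
    print(z0,'rise mm',zs[e.argmin()]*1000,'resid px',e.min().round(2))
E
python3 t.py 3
```

```text
4.1 [0.5766855  0.16261335 0.21183551] [-0.54578309  0.25111629  0.86890875]
0.165 rise mm 10.200000000000005 resid px 0.02
0.175 rise mm 10.000000000000005 resid px 0.02
0.185 rise mm 9.900000000000006 resid px 0.01
0.195 rise mm 9.700000000000005 resid px 0.02
```

View pics/side3.png

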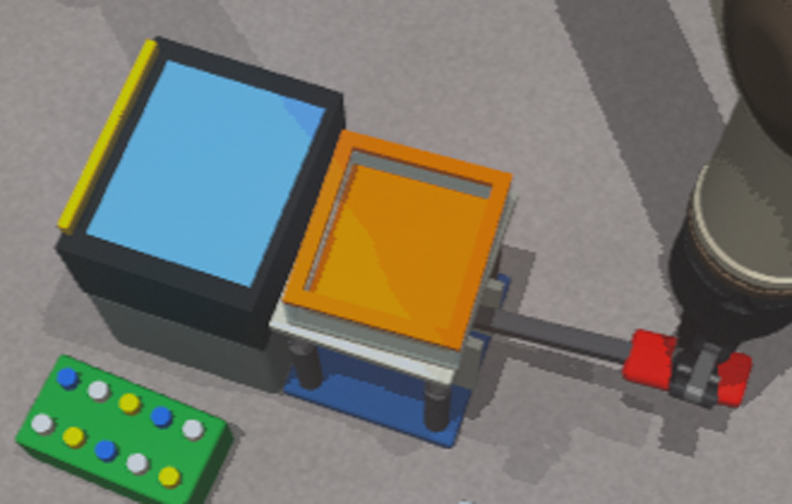

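Exactly one notch. The start was at least 20 mm low, so the second stroke is safe.

Request:
servo_tool --slide '[[0,0,-0.05],[0,0,-0.09],[0,0,-0.13],[0,0,-0.16],[0,0,-0.178]]' --delta_rot '[[0,0,0],[0,0,0],[0,0,0],[0,0,0],[0,0,0]]' --gripper '[0,0,0,0,0]'

```text
t: 4.52
tool_pos: [0.5772, 0.1625, 0.1384]
tcp_rot: [2.265, 2.173, 0.003]
ft_force: [-10.4, -7.1, 55.8]
opening: -0.0
```

Request:
servo_tool --slide '[[0,0,0],[0,0,0],[0,0,0]]' --delta_rot '[[0,0,0],[0,0,0],[0,0,0]]' --gripper '[0,0,0]'

```text
t: 4.77
tool_pos: [0.577, 0.1627, 0.1402]
tcp_rot: [2.264, 2.173, 0.003]
ft_force: [-3.1, -2.3, 21.9]
opening: 0.0002
```

Request:
servo_tool --slide '[[0,0,0.04],[0,0,0.08],[0,0,0.12],[0,0,0.16],[0,0,0.178]]' --delta_rot '[[0,0,0],[0,0,0],[0,0,0],[0,0,0],[0,0,0]]' --gripper '[0,0,0,0,0]'

```text
t: 5.18
tool_pos: [0.5757, 0.1623, 0.2101]
tcp_rot: [2.266, 2.174, 0.001]
ft_force: [0.5, -0.2, 0.0]
opening: 0.0002
```

```bash
python3 t.py 4; python3 - <<'E'
from h import *
d=get_image("top");im=d["color"][:,:,::-1]
cv2.imwrite("pics/top4.png",cv2.resize(im[170:300,160:470],None,fx=2.4,fy=2.4,interpolation=cv2.INTER_CUBIC))
E
```

```text
5.2333 [0.5760589  0.16256853 0.21063757] [ 0.87337837 -0.8362186   1.66176018]
0.165 rise mm 20.200000000000006 resid px 0.04
0.175 rise mm 19.900000000000006 resid px 0.04
0.185 rise mm 19.60000000000001 resid px 0.04
0.195 rise mm 19.400000000000006 resid px 0.04
```

View pics/side4.png

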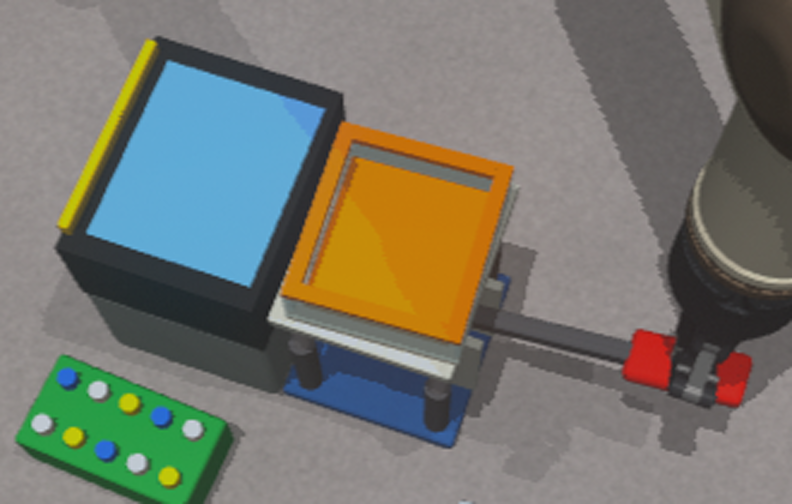

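View pics/top4.png

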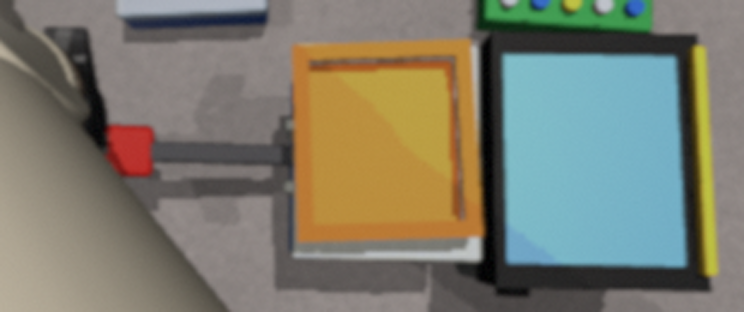

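Two notches, 20 mm. Measuring the rim height against the deck window, both triangulated, to decide how many strokes remain.

```bash
cat > hgt.py <<'E'
from h import *
D={n:get_image(n) for n in("side","top")}
def quad(c):
    # fit 4 lines to hull contour: split contour by minAreaRect sides
    box=cv2.boxPoints(cv2.minAreaRect(c)).astype(float);pts=c[:,0,:].astype(float)
    ap=cv2.approxPolyDP(cv2.convexHull(c),0.04*cv2.arcLength(c,True),True)[:,0,:].astype(float)
    assert len(ap)==4,ap
    L=[]
    for i in range(4):
        a,b=ap[i],ap[(i+1)%4];u=(b-a)/np.linalg.norm(b-a);n=np.array([-u[1],u[0]])
        s=(pts-a)@u;dd=np.abs((pts-a)@n);l=np.linalg.norm(b-a)
        q=pts[(s>.12*l)&(s<.88*l)&(dd<2.5)]
        vx,vy,x,y=cv2.fitLine(q.astype(np.float32),cv2.DIST_HUBER,0,.01,.01).ravel();L.append(np.cross([x,y,1],[x+vx,y+vy,1]))
    P=[np.cross(L[i-1],L[i]) for i in range(4)];return np.array([p[:2]/p[2] for p in P])
Q={}
for n in D:
    hsv=cv2.cvtColor(D[n]["color"],cv2.COLOR_RGB2HSV);H,S,V=[hsv[...,i].astype(int) for i in range(3)]
    o=(H>8)&(H<30)&(S>130)&(V>100)
    bx=dict(side=(190,70,330,220),top=(270,170,372,290))[n];bb=dict(side=(130,60,250,180),top=(360,180,448,290))[n]
    Q[n]={'tray':quad(big(o,bx)),'deck':quad(big((H>90)&(H<115)&(S>70)&(V>120),bb))}
for k in('tray','deck'):
    def order(n):
        w=np.array([onz(D[n],p,.18)[:2] for p in Q[n][k]]);c=w-w.mean(0);return Q[n][k][np.argsort(np.arctan2(c[:,1],c[:,0]))]
    a,b=order('side'),order('top')
    X=np.array([tri(D['side'],p,D['top'],q)[0] for p,q in zip(a,b)]);print(k,X.round(4).tolist(),'mean',X.mean(0).round(4))
    # order: (-x-y),(+x-y),(+x+y),(-x+y)
    e=(X[2]-X[1]+X[3]-X[0])/2;f=(X[1]-X[0]+X[2]-X[3])/2
    print('  sizes y,x',np.linalg.norm(e).round(4),np.linalg.norm(f).round(4),'yaw from y',np.arctan2(-e[0],e[1]).round(4),'from x',np.arctan2(f[1],f[0]).round(4))
E
python3 hgt.py
```

```text
tray [[0.517, -0.0836, 0.2002], [0.6349, -0.0796, 0.1962], [0.6316, 0.0279, 0.1953], [0.515, 0.025, 0.2006]] mean [ 0.5746 -0.0276  0.1981]
  sizes y,x 0.1081 0.1174 yaw from y 0.0243 from x 0.0298
deck [[0.4981, -0.2076, 0.1795], [0.6264, -0.2105, 0.1804], [0.6279, -0.1051, 0.178], [0.5011, -0.1002, 0.1803]] mean [ 0.5634 -0.1559  0.1795]
  sizes y,x 0.1064 0.1276 yaw from y -0.0216 from x -0.0306
```

Rim height minus deck height is about 18.5 mm, against 41.5 mm when level. That suggests two more strokes, and at least one is certain. I'll do one, less deep, then re-measure.

Request:
servo_tool --slide '[[0,0,-0.05],[0,0,-0.09],[0,0,-0.13],[0,0,-0.155],[0,0,-0.173]]' --delta_rot '[[0,0,0],[0,0,0],[0,0,0],[0,0,0],[0,0,0]]' --gripper '[0,0,0,0,0]'

```text
t: 5.8
tool_pos: [0.5764, 0.1629, 0.1387]
tcp_rot: [2.266, 2.175, 0.002]
ft_force: [-8.0, -6.0, 48.9]
opening: 0.0
```

Request:
servo_tool --slide '[[0,0,0],[0,0,0],[0,0,0]]' --delta_rot '[[0,0,0],[0,0,0],[0,0,0]]' --gripper '[0,0,0]'

```text
t: 6.05
tool_pos: [0.5762, 0.1631, 0.1404]
tcp_rot: [2.265, 2.175, 0.002]
ft_force: [-2.6, -1.4, 18.5]
opening: -0.0003
```

Request:
servo_tool --slide '[[0,0,0.04],[0,0,0.08],[0,0,0.12],[0,0,0.16],[0,0,0.173]]' --delta_rot '[[0,0,0],[0,0,0],[0,0,0],[0,0,0],[0,0,0]]' --gripper '[0,0,0,0,0]'

```text
t: 6.47
tool_pos: [0.5758, 0.1625, 0.2097]
tcp_rot: [2.266, 2.175, 0.001]
ft_force: [-0.6, -0.4, -0.6]
opening: -0.0002
```

```bash
python3 t.py 5;python3 hgt.py; python3 - <<'E'
from h import *
d=get_image("side");im=d["color"][:,:,::-1]
cv2.imwrite("pics/side5z.png",cv2.resize(im[85:215,180:320],None,fx=4.5,fy=4.5,interpolation=cv2.INTER_CUBIC))
E
```

```text
6.5167 [0.57589222 0.1626235  0.20969808] [0.08518426 0.05716703 1.28066115]
0.165 rise mm 30.200000000000006 resid px 0.0
0.175 rise mm 29.80000000000001 resid px 0.0
0.185 rise mm 29.400000000000006 resid px 0.01
0.195 rise mm 29.000000000000007 resid px 0.01
tray [[0.5172, -0.0835, 0.2104], [0.6342, -0.0797, 0.2062], [0.6321, 0.028, 0.2077], [0.5148, 0.025, 0.21]] mean [ 0.5745 -0.0276  0.2086]
  sizes y,x 0.1082 0.1172 yaw from y 0.0207 from x 0.0291
deck [[0.498, -0.2076, 0.1795], [0.6264, -0.2105, 0.1804], [0.6279, -0.1051, 0.178], [0.5012, -0.1002, 0.1804]] mean [ 0.5634 -0.1559  0.1796]
  sizes y,x 0.1064 0.1276 yaw from y -0.0221 from x -0.0307
```

View pics/side5z.png

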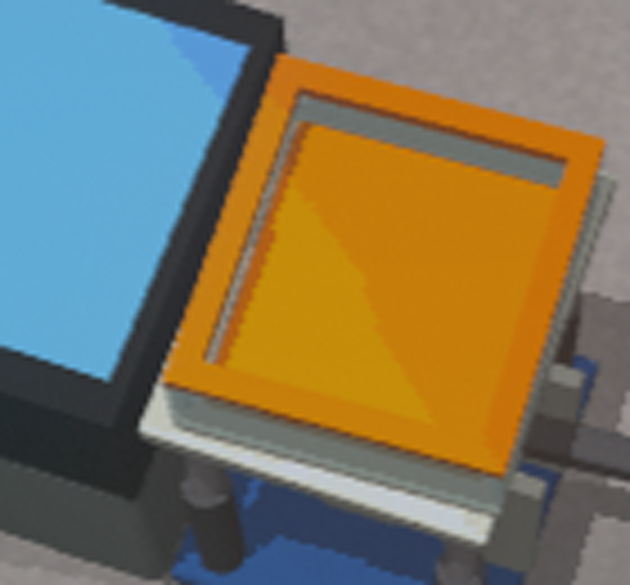

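```bash
python3 - <<'E'
from h import *
d=get_image("side")
f=lambda p:np.array(p)/4.5+(180,85)-.4
print('deck corner',onz(d,f((112,428)),.1735).round(4))
print('deck -x+y corner',onz(d,f((284,15)),.1735).round(4))
for z in(.165,.175):
    print(z,'plat -y',onz(d,f((143,428)),z).round(4),'plat +y',onz(d,f((490,540)),z).round(4), '+y -x', onz(d,f((615,178)),z).round(4))
    print('   underside(z-10mm) -y',onz(d,f((140,437)),z-.01).round(4))
im=cv2.convertScaleAbs(d["color"][:,:,::-1],alpha=1.8,beta=20)
cv2.imwrite("pics/side5y.png",cv2.resize(im[160:210,185:300],None,fx=6.5,fy=6.5,interpolation=cv2.INTER_CUBIC))
E
```

```text
deck corner [ 0.6421 -0.0987  0.1735]
deck -x+y corner [ 0.4819 -0.0949  0.1735]
0.165 plat -y [ 0.6361 -0.0913  0.165 ] plat +y [0.6385 0.0273 0.165 ] +y -x [0.5024 0.0293 0.165 ]
   underside(z-10mm) -y [ 0.636  -0.0935  0.155 ]
0.175 plat -y [ 0.6396 -0.0889  0.175 ] plat +y [0.6419 0.0281 0.175 ] +y -x [0.5077 0.03   0.175 ]
   underside(z-10mm) -y [ 0.6394 -0.0911  0.165 ]
```

View pics/side5y.png

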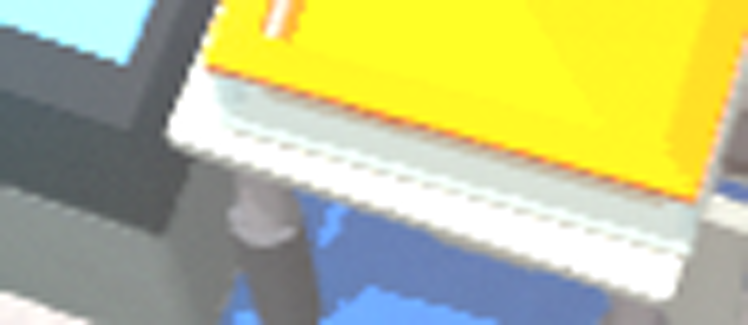

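Most cues point to the platform still being one notch low, but two views leave some doubt. One stroke too many is fatal, so I'll confirm by lightly touching the tray's rim with a fingertip. The rim top should be at z≈0.205 if one stroke is left, or 0.215 if level.

Request:
servo_tool --slide '[[0,0,0.1],[0,0,0.2],[0,0,0.26],[0,-0.08,0.26],[0,-0.16,0.26]]' --delta_rot '[[0,0,0],[0,0,0],[0,0,0],[0,0,0],[0,0,0]]' --gripper '[0,0,0,0,0]'

```text
t: 7.13
tool_pos: [0.5754, 0.1009, 0.3133]
tcp_rot: [2.26, 2.181, 0.005]
ft_force: [0.2, -0.9, -0.2]
opening: -0.0001
```

Request:
servo_tool --slide '[[0,-0.1,0],[0,-0.195,0],[0,-0.195,0],[0,-0.195,-0.02],[0,-0.195,-0.02]]' --delta_rot '[[0,0,0],[0,0,0],[0,0,0],[0,0,0],[0,0,0]]' --gripper '[0,0,0,0,0]'

```text
t: 7.55
tool_pos: [0.5743, 0.0202, 0.3016]
tcp_rot: [-2.265, -2.172, 0.003]
ft_force: [0.3, -0.1, -0.6]
opening: 0.0
```

```bash
python3 - <<'E'
from h import *
s=get_state();print(s["tool_pos"],s["ft_force"])
d=get_image("side");im=d["color"][:,:,::-1]
cv2.imwrite("pics/side6.png",cv2.resize(im[50:260,100:430],None,fx=2.4,fy=2.4,interpolation=cv2.INTER_CUBIC))
E
```

```text
[0.57433564 0.0201702  0.30163654] [ 0.30312366 -0.08566222 -0.58294737]
```

View pics/side6.png

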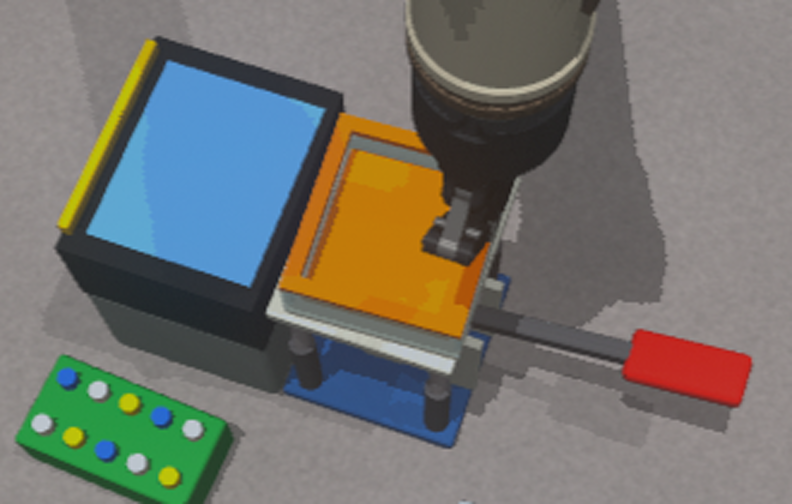

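Finger sits over the +y rim at zoom (450,240), as wanted. Descending gently.

Request:
servo_tool --slide '[[0,0,-0.01],[0,0,-0.02],[0,0,-0.025],[0,0,-0.025]]' --delta_rot '[[0,0,0],[0,0,0],[0,0,0],[0,0,0]]' --gripper '[0,0,0,0]'

```text
t: 7.93
tool_pos: [0.575, 0.0214, 0.2932]
tcp_rot: [-2.264, -2.177, 0.001]
ft_force: [-0.1, 0.4, -0.3]
opening: 0.0001
```

Request:
servo_tool --slide '[[0,0,-0.004],[0,0,-0.008],[0,0,-0.008]]' --delta_rot '[[0,0,0],[0,0,0],[0,0,0]]' --gripper '[0,0,0]'

```text
t: 8.18
tool_pos: [0.5753, 0.0206, 0.2905]
tcp_rot: [-2.266, -2.175, 0.0]
ft_force: [0.3, 0.4, 0.3]
opening: 0.0004
```

Request:
servo_tool --slide '[[0,0,-0.003],[0,0,-0.006],[0,0,-0.006]]' --delta_rot '[[0,0,0],[0,0,0],[0,0,0]]' --gripper '[0,0,0]'

```text
t: 8.43
tool_pos: [0.5753, 0.0204, 0.2881]
tcp_rot: [-2.267, -2.175, 0.0]
ft_force: [0.1, -0.5, 0.7]
opening: -0.0002
```

Request:
servo_tool --slide '[[0,0,-0.003],[0,0,-0.005],[0,0,-0.005]]' --delta_rot '[[0,0,0],[0,0,0],[0,0,0]]' --gripper '[0,0,0]'

```text
t: 8.68
tool_pos: [0.5753, 0.0204, 0.2861]
tcp_rot: [-2.266, -2.175, 0.0]
ft_force: [0.2, -0.5, -0.0]
opening: 0.0003
```

Request:
servo_tool --slide '[[0,0,-0.003],[0,0,-0.005],[0,0,-0.005]]' --delta_rot '[[0,0,0],[0,0,0],[0,0,0]]' --gripper '[0,0,0]'

```text
t: 8.93
tool_pos: [0.5753, 0.0205, 0.2841]
tcp_rot: [-2.266, -2.175, 0.0]
ft_force: [-0.1, -1.2, -0.2]
opening: 0.0001
```

Request:
servo_tool --slide '[[0,0,-0.003],[0,0,-0.006],[0,0,-0.006]]' --delta_rot '[[0,0,0],[0,0,0],[0,0,0]]' --gripper '[0,0,0]'

```text
t: 9.18
tool_pos: [0.5753, 0.0205, 0.2816]
tcp_rot: [-2.266, -2.175, 0.0]
ft_force: [-0.4, 0.4, -0.2]
opening: -0.0003
```

Request:
servo_tool --slide '[[0,0,-0.003],[0,0,-0.006],[0,0,-0.006]]' --delta_rot '[[0,0,0],[0,0,0],[0,0,0]]' --gripper '[0,0,0]'

```text
t: 9.43
tool_pos: [0.5753, 0.0204, 0.2792]
tcp_rot: [-2.266, -2.175, 0.0]
ft_force: [-0.1, -0.4, -0.2]
opening: 0.0
```

Request:
servo_tool --slide '[[0,0,-0.002],[0,0,-0.004],[0,0,-0.004]]' --delta_rot '[[0,0,0],[0,0,0],[0,0,0]]' --gripper '[0,0,0]'

```text
t: 9.68
tool_pos: [0.5753, 0.0205, 0.2777]
tcp_rot: [-2.266, -2.175, 0.0]
ft_force: [-0.1, 0.2, -0.1]
opening: -0.0004
```

Request:
servo_tool --slide '[[0,0,-0.002],[0,0,-0.004],[0,0,-0.004]]' --delta_rot '[[0,0,0],[0,0,0],[0,0,0]]' --gripper '[0,0,0]'

```text
t: 9.93
tool_pos: [0.5755, 0.0206, 0.2772]
tcp_rot: [2.266, 2.175, -0.0]
ft_force: [-2.5, -0.5, 5.4]
opening: -0.0003
```

Request:
servo_tool --slide '[[0,0,-0.002],[0,0,-0.004],[0,0,-0.004]]' --delta_rot '[[0,0,0],[0,0,0],[0,0,0]]' --gripper '[0,0,0]'

```text
t: 10.18
tool_pos: [0.5756, 0.0207, 0.2769]
tcp_rot: [2.265, 2.174, -0.001]
ft_force: [-5.5, -2.3, 16.4]
opening: 0.0002
```

Contact at tip z ≈ 0.2045, so the platform is at about 0.1645: exactly one notch left. Back to the handle for the last stroke.

Request:
servo_tool --slide '[[0,0,0.05],[0,0,0.1],[0,0.1,0.1],[0,0.2,0.1],[0,0.3,0.1]]' --delta_rot '[[0,0,0],[0,0,0],[0,0,0],[0,0,0],[0,0,0]]' --gripper '[0,0,0,0,0]'

```text
t: 10.6
tool_pos: [0.5759, 0.1406, 0.3152]
tcp_rot: [2.27, 2.171, 0.001]
ft_force: [0.7, -0.1, -0.0]
opening: 0.0001
```

Request:
servo_tool --slide '[[0,0.055,0],[0,0.055,-0.08],[0,0.055,-0.17],[0,0.055,-0.26],[0,0.055,-0.26]]' --delta_rot '[[0,0,0],[0,0,0],[0,0,0],[0,0,0],[0,0,0]]' --gripper '[0,0,0,0,0]'

```text
t: 11.02
tool_pos: [0.5717, 0.1605, 0.2039]
tcp_rot: [-2.262, -2.173, 0.016]
ft_force: [-0.6, -0.6, -0.3]
opening: -0.0002
```

Request:
servo_tool --slide '[[0,0,-0.04],[0,0,-0.08],[0,0,-0.12],[0,0,-0.15],[0,0,-0.165]]' --delta_rot '[[0,0,0],[0,0,0],[0,0,0],[0,0,0],[0,0,0]]' --gripper '[0,0,0,0,0]'

```text
t: 11.43
tool_pos: [0.5765, 0.1646, 0.1466]
tcp_rot: [-2.265, -2.176, -0.006]
ft_force: [-1.3, 1.5, 7.8]
opening: -0.0001
```

Request:
servo_tool --slide '[[0,0,-0.006],[0,0,-0.01],[0,0,-0.01],[0,0,-0.01]]' --delta_rot '[[0,0,0],[0,0,0],[0,0,0],[0,0,0]]' --gripper '[0,0,0,0]'

```text
t: 11.77
tool_pos: [0.5765, 0.1643, 0.1438]
tcp_rot: [2.266, 2.176, 0.006]
ft_force: [-1.9, 1.9, 7.6]
opening: -0.0001
```

Request:
servo_tool --slide '[[0,0,-0.004],[0,0,-0.007],[0,0,-0.007]]' --delta_rot '[[0,0,0],[0,0,0],[0,0,0]]' --gripper '[0,0,0]'

```text
t: 12.02
tool_pos: [0.5765, 0.164, 0.141]
tcp_rot: [2.266, 2.175, 0.005]
ft_force: [-1.7, 1.7, 7.8]
opening: 0.0001
```

Request:
servo_tool --slide '[[0,0,0.04],[0,0,0.08],[0,0,0.12],[0,0,0.16],[0,0,0.19]]' --delta_rot '[[0,0,0],[0,0,0],[0,0,0],[0,0,0],[0,0,0]]' --gripper '[0,0,0,0,0]'

```text
t: 12.43
tool_pos: [0.5763, 0.162, 0.2171]
tcp_rot: [2.266, 2.173, 0.002]
ft_force: [-0.4, 0.7, -0.5]
opening: -0.0001
```

```bash
python3 t.py 7; python3 hgt.py
```

```text
12.4833 [0.57721702 0.16265706 0.2189012 ] [1.03042039 0.61303875 1.09514623]
0.165 rise mm 40.20000000000002 resid px 0.02
0.175 rise mm 39.60000000000001 resid px 0.02
0.185 rise mm 39.10000000000001 resid px 0.02
0.195 rise mm 38.50000000000001 resid px 0.02
tray [[0.5171, -0.0835, 0.2203], [0.6346, -0.0795, 0.2176], [0.6317, 0.0276, 0.2155], [0.5149, 0.0254, 0.2202]] mean [ 0.5746 -0.0275  0.2184]
  sizes y,x 0.108 0.1173 yaw from y 0.024 from x 0.0263
deck [[0.4981, -0.2076, 0.1795], [0.6264, -0.2105, 0.1804], [0.6279, -0.1051, 0.178], [0.5011, -0.1002, 0.1803]] mean [ 0.5634 -0.1559  0.1795]
  sizes y,x 0.1064 0.1276 yaw from y -0.0216 from x -0.0306
```

View pics/side7.png

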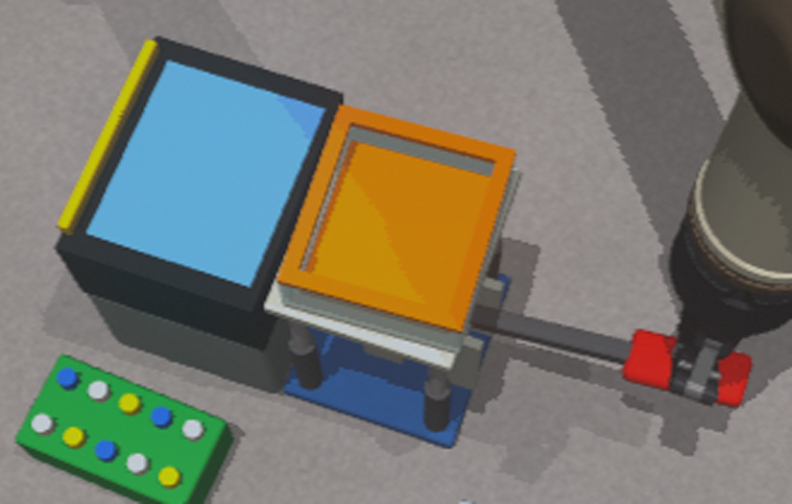

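Four notches in total, and the platform is level with the lever up. The rim is about 39 mm above the deck by triangulation (41.5 expected), while the image and touch put the platform at about 0.1745–0.175. Next I'll open the fingers wide along the jack's x and come in behind the tray for a two-point push.

Request:
servo_tool --slide '[[0,0,0.05],[0,-0.05,0.1],[0,-0.1,0.1],[0,-0.16,0.1],[0,-0.21,0.1]]' --delta_rot '[[0,0,0.008],[0,0,0.008],[0,0,0.008],[0,0,0.008],[0,0,0.008]]' --gripper '[1,1,1,1,1]'

```text
t: 13.0
tool_pos: [0.575, 0.0766, 0.2532]
tcp_rot: [-2.253, -2.189, 0.003]
ft_force: [0.1, 0.1, 0.3]
opening: 0.0607
```

Request:
servo_tool --slide '[[0,0,0],[0,0,0],[0,0,0],[0,0,0],[0,0,0]]' --delta_rot '[[0,0,0],[0,0,0],[0,0,0],[0,0,0],[0,0,0]]' --gripper '[1,1,1,1,1]'

```text
t: 13.42
tool_pos: [0.5751, 0.08, 0.2538]
tcp_rot: [-2.25, -2.192, -0.0]
ft_force: [-0.0, 0.9, -0.1]
opening: 0.0852
```

```bash
python3 - <<'E'
from h import *
s=get_state();print(s["tool_pos"],s["tcp_rot"],s["opening"])
for n in("side","top"):
    d=get_image(n);im=d["color"][:,:,::-1]
    x0,y0,x1,y1=dict(side=(100,50,430,260),top=(160,170,470,300))[n]
    cv2.imwrite(f"pics/{n}8.png",cv2.resize(im[y0:y1,x0:x1],None,fx=2.4,fy=2.4,interpolation=cv2.INTER_CUBIC))
E
```

```text
[0.57509643 0.0799566  0.25375684] [-2.24980190e+00 -2.19160956e+00 -4.29911192e-04] 0.08521301446151373
```

View pics/side8.png

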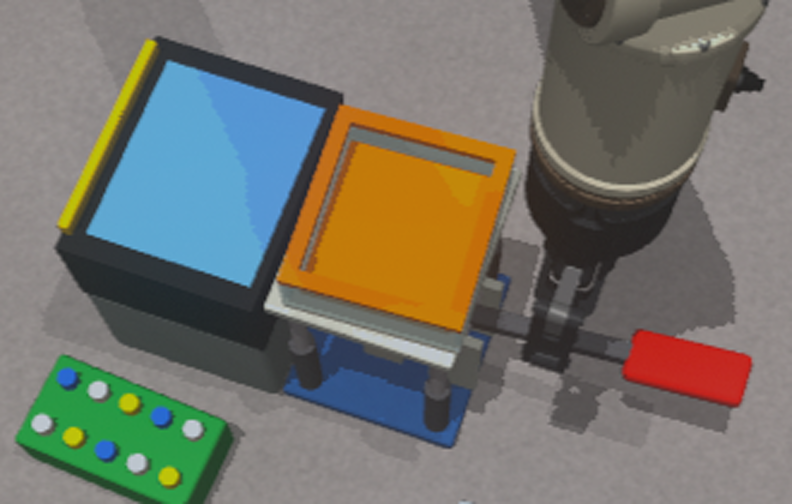

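Request:
servo_tool --slide '[[0,-0.04,0.004],[-0.002,-0.075,0.004],[-0.003,-0.095,0.004],[-0.003,-0.11,0.004],[-0.003,-0.12,0.004]]' --delta_rot '[[0,0,0],[0,0,0],[0,0,0],[0,0,0],[0,0,0]]' --gripper '[1,1,1,1,1]'

```text
t: 13.93
tool_pos: [0.5743, 0.0309, 0.2555]
tcp_rot: [-2.252, -2.189, -0.002]
ft_force: [0.1, 2.7, -0.7]
opening: 0.0856
```

Request:
servo_tool --slide '[[0,-0.01,0],[-0.001,-0.02,0],[-0.001,-0.03,0],[-0.001,-0.045,0],[-0.002,-0.06,0]]' --delta_rot '[[0,0,0],[0,0,0],[0,0,0],[0,0,0],[0,0,0]]' --gripper '[1,1,1,1,1]'

```text
t: 14.35
tool_pos: [0.5734, 0.0066, 0.2555]
tcp_rot: [-2.252, -2.19, -0.0]
ft_force: [0.8, 2.2, -0.7]
opening: 0.0858
```

```bash
python3 - <<'E'
from h import *
for n in("side","top"):
    d=get_image(n);im=d["color"][:,:,::-1]
    x0,y0,x1,y1=dict(side=(100,50,430,260),top=(160,170,470,300))[n]
    cv2.imwrite(f"pics/{n}9.png",cv2.resize(im[y0:y1,x0:x1],None,fx=2.4,fy=2.4,interpolation=cv2.INTER_CUBIC))
E
```

```text
(no output)
```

View pics/side9.png

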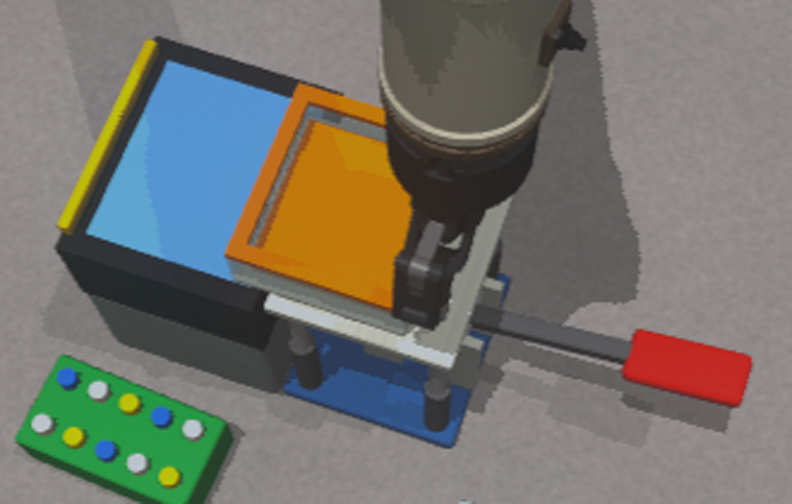

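Tray slides squarely on both fingers with about 2.5 N. Continuing.

Request:
servo_tool --slide '[[-0.001,-0.02,0],[-0.001,-0.04,0],[-0.002,-0.06,0],[-0.002,-0.08,0],[-0.003,-0.1,0]]' --delta_rot '[[0,0,0],[0,0,0],[0,0,0],[0,0,0],[0,0,0]]' --gripper '[1,1,1,1,1]'

```text
t: 14.87
tool_pos: [0.5726, -0.0339, 0.256]
tcp_rot: [2.253, 2.19, 0.002]
ft_force: [0.3, 5.9, 5.1]
opening: 0.0856
```

Request:
servo_tool --slide '[[-0.001,-0.02,0],[-0.001,-0.04,0],[-0.002,-0.055,0],[-0.002,-0.065,0],[-0.002,-0.075,0]]' --delta_rot '[[0,0,0],[0,0,0],[0,0,0],[0,0,0],[0,0,0]]' --gripper '[1,1,1,1,1]'

```text
t: 15.28
tool_pos: [0.5714, -0.0638, 0.2556]
tcp_rot: [-2.253, -2.189, -0.001]
ft_force: [-0.2, 5.7, 3.3]
opening: 0.0853
```

```bash
python3 - <<'E'
from h import *
for n in("side","top"):
    d=get_image(n);im=d["color"][:,:,::-1]
    x0,y0,x1,y1=dict(side=(100,50,430,260),top=(160,170,470,300))[n]
    cv2.imwrite(f"pics/{n}10.png",cv2.resize(im[y0:y1,x0:x1],None,fx=2.4,fy=2.4,interpolation=cv2.INTER_CUBIC))
E
```

```text
(no output)
```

View pics/side10.png

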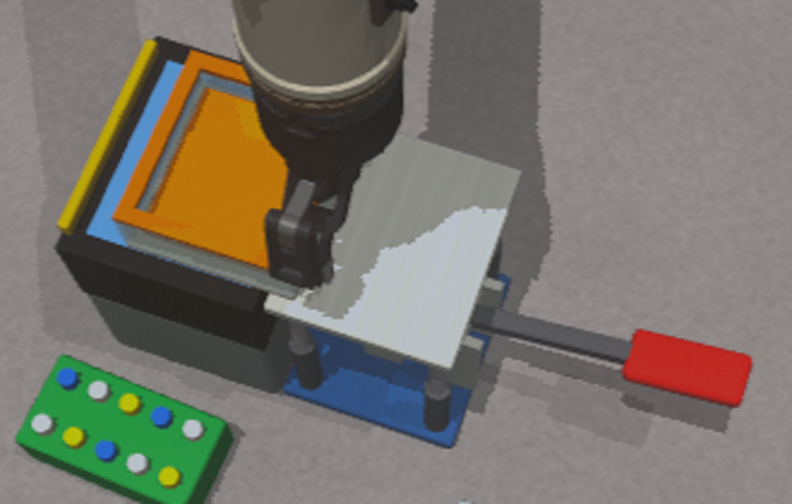

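View pics/top10.png

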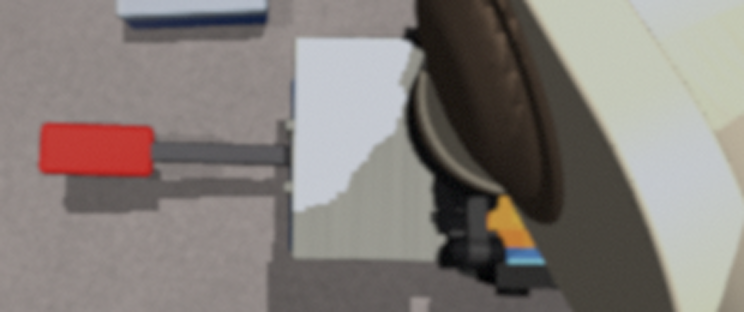

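About 25–30 mm to go; slowing and watching force for the stop.

Request:
servo_tool --slide '[[0,-0.012,0],[-0.001,-0.024,0],[-0.001,-0.034,0],[-0.001,-0.044,0],[-0.001,-0.05,0]]' --delta_rot '[[0,0,0],[0,0,0],[0,0,0],[0,0,0],[0,0,0]]' --gripper '[1,1,1,1,1]'

```text
t: 15.8
tool_pos: [0.5707, -0.0845, 0.2552]
tcp_rot: [-2.253, -2.189, 0.001]
ft_force: [-0.4, 3.6, -0.5]
opening: 0.0853
```

Request:
servo_tool --slide '[[0,-0.005,0],[0,-0.01,0],[0,-0.013,0],[0,-0.013,0]]' --delta_rot '[[0,0,0],[0,0,0],[0,0,0],[0,0,0]]' --gripper '[1,1,1,1]'

```text
t: 16.13
tool_pos: [0.5707, -0.0895, 0.2552]
tcp_rot: [-2.253, -2.189, 0.001]
ft_force: [0.1, 1.1, -0.5]
opening: 0.085
```

```bash
python3 - <<'E'
from h import *
d=get_image("side");im=d["color"][:,:,::-1]
cv2.imwrite("pics/side11.png",cv2.resize(im[50:260,100:430],None,fx=2.4,fy=2.4,interpolation=cv2.INTER_CUBIC))
E
```

```text
(no output)
```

View pics/side11.png

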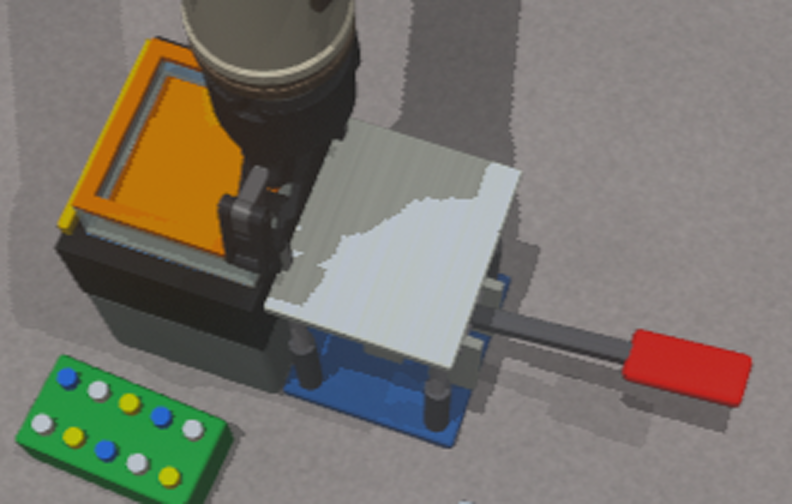

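Close to the stop. I'll creep forward in about 1.6–2 mm steps until the force rises.

Request:
servo_tool --slide '[[0,-0.002,0],[0,-0.004,0],[0,-0.004,0]]' --delta_rot '[[0,0,0],[0,0,0],[0,0,0]]' --gripper '[1,1,1]'

```text
t: 16.43
tool_pos: [0.5709, -0.0904, 0.2554]
tcp_rot: [-2.253, -2.19, 0.0]
ft_force: [-0.3, 1.5, -0.2]
opening: 0.0856
```

Request:
servo_tool --slide '[[0,-0.002,0],[0,-0.004,0],[0,-0.004,0]]' --delta_rot '[[0,0,0],[0,0,0],[0,0,0]]' --gripper '[1,1,1]'

```text
t: 16.68
tool_pos: [0.571, -0.0921, 0.2555]
tcp_rot: [-2.253, -2.19, 0.0]
ft_force: [-0.4, 1.3, -1.9]
opening: 0.0854
```

Request:
servo_tool --slide '[[0,-0.002,0],[0,-0.004,0],[0,-0.004,0]]' --delta_rot '[[0,0,0],[0,0,0],[0,0,0]]' --gripper '[1,1,1]'

```text
t: 16.93
tool_pos: [0.5711, -0.0938, 0.2555]
tcp_rot: [2.253, 2.189, -0.0]
ft_force: [-1.1, 1.7, -1.1]
opening: 0.0853
```

Request:
servo_tool --slide '[[0,-0.002,0],[0,-0.004,0],[0,-0.004,0]]' --delta_rot '[[0,0,0],[0,0,0],[0,0,0]]' --gripper '[1,1,1]'

```text
t: 17.18
tool_pos: [0.5711, -0.0953, 0.2556]
tcp_rot: [2.253, 2.189, 0.0]
ft_force: [0.3, 1.6, -0.9]
opening: 0.0856
```

Request:
servo_tool --slide '[[0,-0.002,0],[0,-0.004,0],[0,-0.004,0]]' --delta_rot '[[0,0,0],[0,0,0],[0,0,0]]' --gripper '[1,1,1]'

```text
t: 17.43
tool_pos: [0.5711, -0.0969, 0.2555]
tcp_rot: [2.253, 2.189, 0.0]
ft_force: [0.3, 1.8, -1.6]
opening: 0.0854
```

```bash
python3 - <<'E'
from h import *
d=get_image("side");im=d["color"][:,:,::-1]
cv2.imwrite("pics/side12.png",cv2.resize(im[50:180,110:260],None,fx=4.5,fy=4.5,interpolation=cv2.INTER_CUBIC))
E
```

```text
(no output)
```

View pics/side12.png

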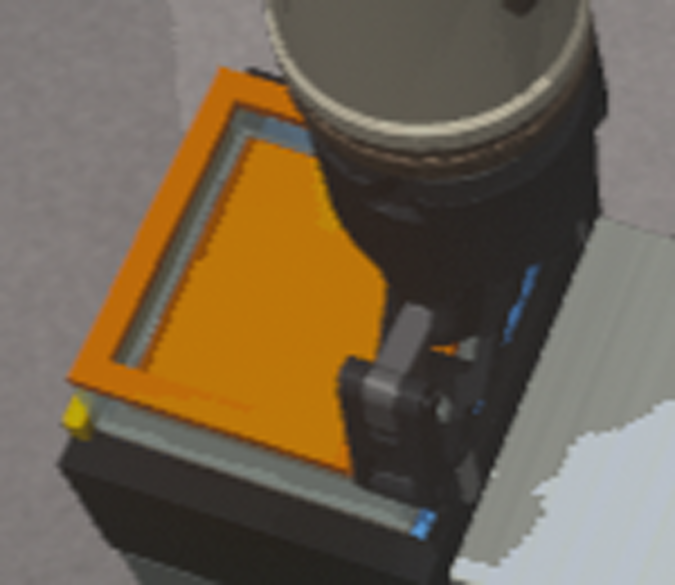

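The tray's -y face is nearly at the yellow stop (the stop's end shows at zoom (75,415)). A bit more creep is needed until contact.

Request:
servo_tool --slide '[[0,-0.002,0],[0,-0.004,0],[0,-0.004,0]]' --delta_rot '[[0,0,0],[0,0,0],[0,0,0]]' --gripper '[1,1,1]'

```text
t: 17.73
tool_pos: [0.571, -0.0977, 0.2556]
tcp_rot: [-2.252, -2.19, -0.001]
ft_force: [-0.7, 4.0, -0.3]
opening: 0.0858
```

Request:
servo_tool --slide '[[0,-0.002,0],[0,-0.004,0],[0,-0.004,0]]' --delta_rot '[[0,0,0],[0,0,0],[0,0,0]]' --gripper '[1,1,1]'

```text
t: 17.98
tool_pos: [0.5708, -0.098, 0.2556]
tcp_rot: [-2.249, -2.19, -0.002]
ft_force: [-0.8, 6.5, -0.2]
opening: 0.0852
```

Request:
servo_tool --slide '[[0,-0.002,0],[0,-0.004,0],[0,-0.004,0]]' --delta_rot '[[0,0,0],[0,0,0],[0,0,0]]' --gripper '[1,1,1]'

```text
t: 18.23
tool_pos: [0.5707, -0.0981, 0.2556]
tcp_rot: [-2.247, -2.191, -0.004]
ft_force: [-1.9, 9.5, 0.2]
opening: 0.0852
```

Request:
servo_tool --slide '[[0,0.02,0],[0,0.06,0],[0,0.15,0],[0,0.25,0.03],[0,0.35,0.1]]' --delta_rot '[[0,0,0],[0,0,0],[0,0,0],[0,0,0],[0,0,0]]' --gripper '[1,1,1,1,1]'

```text
t: 18.65
tool_pos: [0.5697, 0.0326, 0.2895]
tcp_rot: [-2.254, -2.186, 0.006]
ft_force: [0.8, 0.4, 0.2]
opening: 0.0856
```

Request:
servo_tool --slide '[[0,0.1,0.1],[0,0.2,0.15],[0,0.3,0.2],[0,0.4,0.2],[0,0.5,0.2]]' --delta_rot '[[0,0,0],[0,0,0],[0,0,0],[0,0,0],[0,0,0]]' --gripper '[1,1,1,1,1]'

```text
t: 19.07
tool_pos: [0.5726, 0.2178, 0.3733]
tcp_rot: [2.253, 2.183, 0.005]
ft_force: [0.2, 0.1, -0.5]
opening: 0.0851
```

```bash
python3 - <<'E'
from h import *
for n in("side","top"):
    d=get_image(n);im=d["color"][:,:,::-1]
    cv2.imwrite(f"pics/{n}13.png",im if n=="top" else cv2.resize(im[50:260,100:430],None,fx=2.4,fy=2.4,interpolation=cv2.INTER_CUBIC))
E
```

```text
(no output)
```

View pics/side13.png

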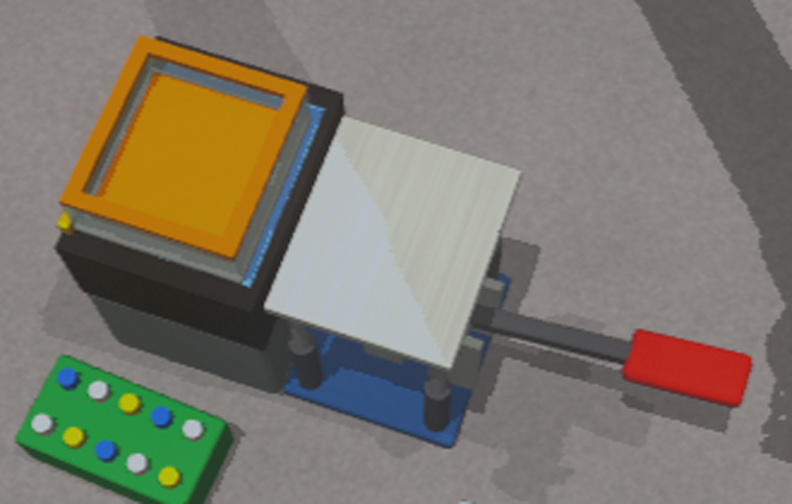

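View pics/top13.png

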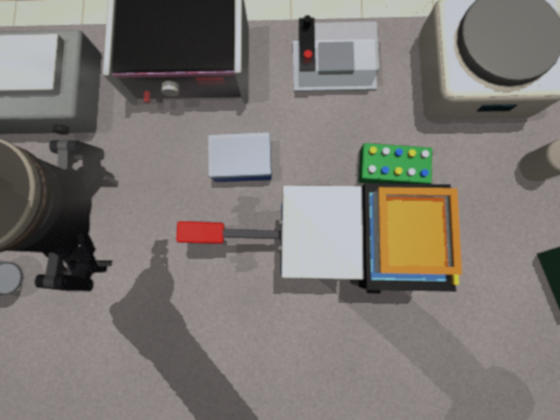

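The tray sits on the deck against the stop: rim corners at about (148,38), (305,88), (237,257) and (62,202) in the zoom. Measuring its offset and squareness.

```bash
cat > fin.py <<'E'
import numpy as np
src=open('hgt.py').read().split("Q={}")[0];exec(src)
W={}
for n in D:
    hsv=cv2.cvtColor(D[n]["color"],cv2.COLOR_RGB2HSV);H,S,V=[hsv[...,i].astype(int) for i in range(3)]
    o=(H>8)&(H<24 if n=="side" else H<26)&(S>130)&(V>100)
    q=quad(big(o,dict(side=(110,50,240,175),top=(365,180,465,285))[n]))
    W[n]=q
def order(n):
    w=np.array([onz(D[n],p,.2135)[:2] for p in W[n]]);c=w-w.mean(0);i=np.argsort(np.arctan2(c[:,1],c[:,0]));return W[n][i],w[i]
for n in D:
    w=order(n)[1];e=(w[2]-w[1]+w[3]-w[0])/2;f=(w[1]-w[0]+w[2]-w[3])/2
    print(n,'centre at z .2135',w.mean(0).round(4),'size',np.linalg.norm(e).round(4),np.linalg.norm(f).round(4),'yaw',np.arctan2(-e[0],e[1]).round(4),np.arctan2(f[1],f[0]).round(4))
a,b=order('side')[0],order('top')[0]
print('tri',np.mean([tri(D['side'],p,D['top'],q)[0] for p,q in zip(a,b)],0).round(4))
E
python3 fin.py
```

```text
side centre at z .2135 [ 0.5663 -0.1633] size 0.1094 0.12 yaw -0.0273 -0.0254
top centre at z .2135 [ 0.5684 -0.1631] size 0.1084 0.1218 yaw -0.0649 -0.0303
tri [ 0.5678 -0.1623  0.217 ]
```

```bash
python3 - <<'E'
from h import *
a=cv2.imread("pics/top0.png");b=cv2.imread("pics/top13.png")
def dif(x0,y0,x1,y1): return cv2.absdiff(a[y0:y1,x0:x1],b[y0:y1,x0:x1]).mean()
print('tipbox diff',dif(205,130,275,183),'rack diff',dif(358,140,436,180),'handle diff',dif(172,215,228,247))
s=get_state();print(s["t"],s["tool_pos"],s["joint_vel"].round(3),s["ft_force"])
print(hand_in())
E
```

```text
tipbox diff 3.7556154537286615 rack diff 2.730662393162393 handle diff 2.7046130952380953
19.2667 [0.57081288 0.21867599 0.37092249] [0.058 0.002 0.039 0.012 0.006 0.001 0.005] [ 0.13423791 -0.83196924  0.07790623]
the job is handed in; nothing more can be done
None
```

I pumped the lever four full strokes (40 mm), which brought the platform level with the deck. I then pushed the tray with both open fingers onto the deck and against the yellow stop, backed the arm off, and handed in at 19.3 s of the 67 s allowed.

**Platform height:** the two-view measurement was biased by several millimetres (deck window read 0.1795 m, actually 0.1735 m). Before the last stroke I touched the tray rim with a fingertip. It made contact at 0.2045 m, which meant exactly one notch was left. Afterwards the side view showed a total rise of about 39.6 mm. I did not measure the platform height again after the push.

**Tray position at the end:**
- **Sideways:** it sits about 5 mm to +x of the deck's middle (22 mm allowed).
- **Stop:** it read 3 to 5 mm to -y of the deck's middle, where 2 mm is expected against the stop. The push force rose to 9.5 N with no more travel.
- **Squareness:** the side view has it square to within 0.005 rad. The top view gave inconsistent yaw (-0.065 rad along one edge, -0.030 along the other, against a deck at about -0.025). I trusted the side view.

**Lever and other objects:** the lever looked up, and the tip box and tube rack looked unmoved against the first picture. The arm was clear of everything but still settling slightly (joints under 0.06 rad/s).

**Forces:** on strokes two and three I hit the lever's bottom stop with 56 N and 49 N at the wrist. That is under the 120 N wrist limit. It is above the 40 N limit for the arm or gripper body, but only the fingertips were touching.

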